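Put the dumbbell cutting dies away by colour

ROBOT

A 6-joint arm with a two-finger parallel gripper is mounted at the origin on the work surface. World frame = base frame: x ahead of the robot, y to its left, z up, the work surface at z = 0. Lengths are in m, angles in rad, forces in N, time in s.
With the tool pointing down it reaches from about 0.4 to 0.825 m from the base axis. Payload 7 kg.
Tool frame: the origin (TCP) lies midway between the tips of the shut fingers; the grasp point (between the pads) lies 19 mm behind it; z points along the fingers, x is the direction in which the jaws open and shut, and the axes are right-handed (so a half turn about z gives the same grasp; the last joint's range is limited). The gripper opens to 88 mm and grips with 3 to 60 N. Pads are 19 mm wide; open, the fingers measure 130 mm over their backs; the gripper's body (78 mm by 193 mm) begins 47 mm behind the grasp point.
Start: joints at [1.548, 0.359, 0.012, 0, -1.224, -0.288], TCP at [0.206, 0.643, 0.227] pointing down, gripper open.
Joint ranges: [-3.07, 3.07], [-1.43, 2.12], [-1.02, 1.25], [-3.03, 1.67], [-3.05, -0], [-3.03, 3.03]. Speed limits (rad/s): [2.39, 2.39, 3.01, 3.14, 3.14, 3.14].

INTERFACE

Orientations are given as [roll, pitch, yaw] about the fixed x, y, z axes, in that order (R = Rz(yaw) Ry(pitch) Rx(roll)).
In Python, from station import arm, grab_frame, camera_params gives the robot as it stands.
- The arm moves only by the shell command python3 -m handwheel 'ROWS' [FORCE]. ROWS is JSON, a list that holds one entry, the list of rows, each a list of 5 numbers: the finger opening in m, from 0 to 0.0876, then the shift along the tool's x, y, z in m, then the turn about the tool's z in degrees. A call has 1 to 20 rows; each row is the pose to reach, as a shift and turn from the pose measured when the call began, along the tool's axes at that moment; what a row does not reach only later rows make up. A row lasts 1/12 s, in which the tool goes at most 41.7 mm and 7.16 degrees, less where a joint would pass 70% of its speed; a pose out of reach is approached as far as the arm can. A call with a gripper value outside its range is refused whole. The fingers move at their own pace and stop on an object; FORCE is the grip in N (left out, the last holds). Time passes only in rows, so rows that repeat a pose let the fingers close. It gives the time, the measured TCP pose, the force and the opening at its end, in the units of the state.
- arm.get_state(): the state, without advancing time (a new reading comes with each control period).
- grab_frame(name): name is "scene" or "top" or "wrist"; returns the picture (400x640x3 uint8, blue, green, red); there is no depth.
- camera_params(name): a dict with "intrinsics" (3x3 intrinsics, pixels), "R" (3x3) and "t" (3): a world point X has camera coordinates R X + t; the wrist camera has in their place "tool_from_camera" (4x4, takes a point from camera to tool coordinates, whose origin is the TCP and whose axes are the tool frame's). Camera axes: x right, y down, z forward; pixel columns grow to the right and rows downward; lengths in m; the calibration is good to about 2 mm. A picture is of the moment at which its call begins: read the wrist's pose just before it. camera_params takes no time and is no camera call.
- arm.job_done(): hands the job in, once; it reports no verdict.
The state is a dict: "t": time; "q": joint angles; "qd": joint speeds; "joint_efforts": joint torques, N m; "eef_pos": TCP position; "ee_rot": TCP orientation; "force": force on the tool from outside, world axes, zero at the start; "moment": the same for the moment, N m; "width": finger opening in m.
Only numpy, scipy, OpenCV 4.12 (cv2) and the standard library are available. Lean on these libraries where they do the work, as an engineer would, in place of code of your own. Each camera call takes 0.05 s, during which the arm holds its last target.

TASK

Pick out the three dumbbell-shaped cutting dies on the test bench and put each one into the tray of its own colour, lying flat on the tray's floor inside the rim with its blade up; set them down, do not drop them. Leave the round die, the strip die and the brass weight where they are.

Things in the scene. Friction and masses are not known exactly. Their poses are not given: they have to be found in the camera images.
- die_red: red dumbbell die: a loose red plastic block 100 x 40 x 34 mm high, long along x, with an 8 mm high steel blade and black rubber pad on top (42 mm in all, about 0.25 kg). Origin: centre of the underside; z up. Its long sides are bare for a grip across y. Seen from above its black shape is a dumbbell: two broad ends joined by a narrow waist, along x. Either end may face either way.
- die_blue: blue dumbbell die: a loose blue plastic block 100 x 40 x 34 mm high, long along x, with an 8 mm high steel blade and black rubber pad on top (42 mm in all, about 0.25 kg). Origin: centre of the underside; z up. Its long sides are bare for a grip across y. Seen from above its black shape is a dumbbell: two broad ends joined by a narrow waist, along x. Either end may face either way.
- die_yellow: yellow dumbbell die: a loose yellow plastic block 100 x 40 x 34 mm high, long along x, with an 8 mm high steel blade and black rubber pad on top (42 mm in all, about 0.25 kg). Origin: centre of the underside; z up. Its long sides are bare for a grip across y. Seen from above its black shape is a dumbbell: two broad ends joined by a narrow waist, along x. Either end may face either way.
- die_red_round: bystander: a loose red die with a round black shape 34 mm across on top, same block as the dumbbell dies: 100 x 40 x 34 mm, 40 mm high in all. Origin: centre of its underside, x along its length. To stay where it is.
- die_blue_strip: bystander: a loose blue die with a plain rectangular black shape 86 x 24 mm on top, same block as the dumbbell dies: 100 x 40 x 34 mm, 42 mm high in all. Origin: centre of its underside, x along its length. To stay where it is.
- tray_red: red tray: a shallow open red plastic tray fixed to the bench, 126 x 68 mm outside, 118 x 60 mm inside, floor 4 mm thick, rim 12 mm above the bench. Origin: centre of its underside; x along its length, z up. Fingers that hold a die 12 mm or more above its underside stay clear of the rim.
- tray_blue: blue tray: a shallow open blue plastic tray fixed to the bench, 126 x 68 mm outside, 118 x 60 mm inside, floor 4 mm thick, rim 12 mm above the bench. Origin: centre of its underside; x along its length, z up. Fingers that hold a die 12 mm or more above its underside stay clear of the rim.
- tray_yellow: yellow tray: a shallow open yellow plastic tray fixed to the bench, 126 x 68 mm outside, 118 x 60 mm inside, floor 4 mm thick, rim 12 mm above the bench. Origin: centre of its underside; x along its length, z up. Fingers that hold a die 12 mm or more above its underside stay clear of the rim.
- weight: bystander: a loose brass weight with a knob, 44 mm diameter, 53 mm high, 0.4 kg. Origin: centre of its underside. To stay where it is.
Not all that is in view belongs to the job. Of the things shaped like the tray_blue, the blue one is meant.

How it is judged:
By the outcome, as a careful person would: the job done as asked, in the order asked, and still so for the second after the job is handed in, with the robot touching nothing.
It also fails if it takes over 83 s, if anything falls off the work surface, if the arm or the gripper's body presses on something with over 40 N, if the wrist force passes 120 N, or if a joint passes its speed limit or range.

## Working session

There is one attempt and no reset: what is moved stays moved. The work goes in short steps, Python scripts to look and compute and a shell command to move; the robot and the scene stay as the last step left them, time stands still between calls to the robot, and variables do not carry over. Pictures are saved under pics/ and viewed, and the job is handed in when it is done.

```bash
ls; mkdir -p pics
python3 - <<'E'
from station import arm, grab_frame, camera_params
import cv2
s=arm.get_state();print({k:s[k] for k in('t','eef_pos','ee_rot','width','force')})
for n in('top','scene','wrist'):
    cv2.imwrite(f'pics/{n}0.png',grab_frame(n)); p=camera_params(n); print(n,{k:v.round(4).tolist() if hasattr(v,'round') else v for k,v in p.items()})
E
```

```text
pics
{'t': 0.0, 'eef_pos': array([0.20628885, 0.64218899, 0.22560922]), 'ee_rot': array([-3.14145832e+00, -1.66625078e-03, -1.88167093e+00]), 'width': 0.08739251134161512, 'force': array([-1.16929738,  0.1981087 ,  0.08077437])}
top {'intrinsics': [[365.364, 0.0, 314.4799], [0.0, 365.364, 196.3916], [0.0, 0.0, 1.0]], 'R': [[-0.0061, -1.0, -0.0025], [-0.9971, 0.0062, -0.0765], [0.0765, 0.002, -0.9971]], 't': [0.0243, 0.6368, 0.8897]}
scene {'intrinsics': [[387.3447, 0.0, 313.5749], [0.0, 387.3447, 195.1544], [0.0, 0.0, 1.0]], 'R': [[0.5091, 0.8607, 0.0005], [0.4597, -0.2715, -0.8456], [-0.7276, 0.4307, -0.5339]], 't': [-0.3231, -0.2595, 1.6392]}
wrist {'intrinsics': [[337.867, 0.0, 316.5516], [0.0, 337.867, 196.4507], [0.0, 0.0, 1.0]], 'tool_from_camera': [[1.0, -0.0006, -0.0003, -0.0], [0.0007, 0.9586, 0.2847, -0.0774], [0.0001, -0.2847, 0.9586, -0.1591], [0.0, 0.0, 0.0, 1.0]]}
```

View pics/top0.png

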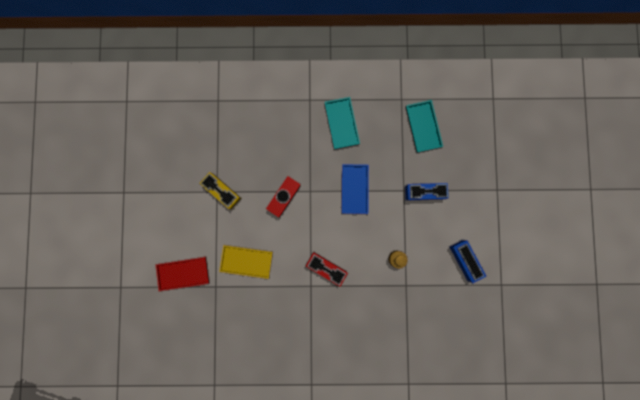

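View pics/scene0.png

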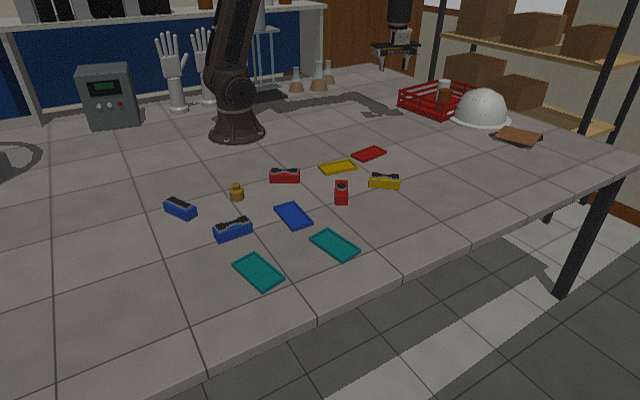

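View pics/wrist0.png

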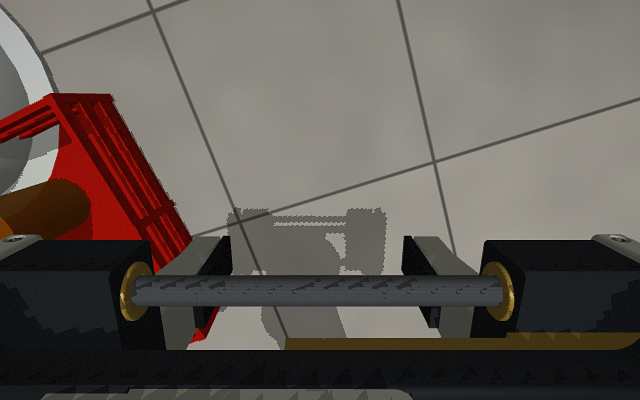

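The top view shows the yellow die at (221,191), red dumbbell at (327,269) and blue dumbbell at (426,191). The trays are red (183,274), yellow (247,262) and blue (355,190). The bystanders are the round die (283,197), the strip die (467,261) and the weight (398,259). Two teal trays are decoys.

```bash
cat > h.py <<'E'
from station import arm, grab_frame, camera_params
import cv2, numpy as np
from scipy.spatial.transform import Rotation as Ro
def cam(name,s=None):
    p=camera_params(name);K=p['intrinsics']
    if name=='wrist':
        T=np.eye(4);T[:3,:3]=Ro.from_euler('xyz',s['ee_rot']).as_matrix();T[:3,3]=s['eef_pos']
        W=T@p['tool_from_camera'];return K,W[:3,:3],W[:3,3]
    return K,p['R'].T,-p['R'].T@p['t']
def cast(c,px,z):
    K,R,o=c;px=np.atleast_2d(px).astype(float)
    d=(R@np.linalg.inv(K)@np.c_[px,np.ones(len(px))].T).T
    return (o+d*((z-o[2])/d[:,2])[:,None])[:,:2]
HUE={'red':((0,8),(172,180)),'blue':((108,125),),'yellow':((22,34),)}
def mask(img,c):
    h=cv2.cvtColor(img,cv2.COLOR_BGR2HSV);m=0
    for a,b in HUE[c]: m=m|cv2.inRange(h,(a,130,50),(b,255,255))
    return m
def rect(pts):
    (c,(w,h),a)=cv2.minAreaRect((pts*1000).astype(np.float32))
    if w<h:w,h,a=h,w,a+90
    a=(a+90)%180-90
    return np.round(np.array(c),1),round(w,1),round(h,1),round(a,1)
def moves(s,xy,z,ang):
    "tool shift to reach world xy,z; ang = world dir (deg) of jaw axis"
    R=Ro.from_euler('xyz',s['ee_rot']).as_matrix()
    d=R.T@(np.array([*xy,z])-s['eef_pos'])
    cur=np.degrees(np.arctan2(R[1,0],R[0,0]))
    w=(ang-cur+90)%180-90   # world turn; tool z down => tool turn = -w
    return np.round(d,4),round(-w,1),'cur jaw',round(cur,1),'q6',round(s['q'][5],2)
E
python3 - <<'E'
from h import *
img=cv2.imread('pics/top0.png');c=cam('top');print(c[2])
g=cv2.cvtColor(img,cv2.COLOR_BGR2GRAY)
for col in HUE:
    m=cv2.morphologyEx(mask(img,col),cv2.MORPH_CLOSE,np.ones((9,9)));m[:80]=0
    for k in cv2.findContours(m,0,1)[0]:
        if cv2.contourArea(k)<300: continue
        p=k[:,0]; (px,py)=p.mean(0)
        tray=cv2.contourArea(k)>1050
        z=0.012 if tray else 0.034
        out=[col,'tray' if tray else 'die',p.mean(0).round(),cv2.contourArea(k),rect(cast(c,p,z))]
        if not tray:
            f=np.zeros_like(m);cv2.drawContours(f,[cv2.convexHull(k)],-1,255,-1);b=((g<50)&(f>0)).astype(np.uint8)
            ys,xs=np.nonzero(b); P=cast(c,np.c_[xs,ys],0.042);
            out+=['black',(P.mean(0)*1000).round(1),rect(P)]
        print(*out)
E
```

```text
[0.56700259 0.01851593 0.93582616]
red tray [182. 274.] 1294.0 (array([446. , 352.7]), 126.4, 67.4, -81.6)
red die [283. 197.] 437.0 (array([636.6,  98.2]), 98.2, 40.1, -33.8) black [634.   95.8] (array([632.5,  97.2]), 74.0, 34.5, -34.5)
blue die [468. 261.] 643.0 (array([ 476.4, -353.8]), 100.5, 40.9, 26.4) black [ 476. -348.] (array([ 477. , -346.8]), 96.6, 36.2, 25.0)
blue tray [355. 189.] 1183.5 (array([656.4, -81.5]), 122.6, 63.8, -0.7)
yellow tray [246. 262.] 1290.5 (array([475.5, 193.9]), 125.3, 68.1, 81.9)
yellow die [220. 190.] 430.0 (array([651.9, 254.7]), 100.4, 41.4, 48.5) black [651.7 255.1] (array([653.3, 257.8]), 82.6, 24.6, 48.4)
```

Run:
```python
from h import *
img=cv2.imread('pics/top0.png');c=cam('top')
g=cv2.cvtColor(img,cv2.COLOR_BGR2GRAY)
h=cv2.cvtColor(img,cv2.COLOR_BGR2HSV)
for n,(x,y),col in (('red',(327,269),'red'),('blue',(426,191),'blue'),('weight',(398,259),None)):
    if col: m=mask(img,col)
    else: m=((h[...,1]>90)&(h[...,0]>8)&(h[...,0]<30)).astype(np.uint8)*255
    f=np.zeros_like(m);cv2.circle(f,(x,y),27 if col else 14,255,-1)
    mm=((m>0)|(g<50 if col else False))&(f>0)
    ys,xs=np.nonzero(mm);p=np.c_[xs,ys]
    print(n,rect(cast(c,p,0.034)))
    ys,xs=np.nonzero((g<50)&(f>0))
    if len(xs):P=cast(c,np.c_[xs,ys],0.042);print('  black',P.mean(0).round(4),rect(P))
v=cv2.resize(img[140:300,140:500],None,fx=2.2,fy=2.2,interpolation=cv2.INTER_CUBIC);cv2.imwrite('pics/crop.png',v)
```

```text
red (array([458.8,  -7. ]), 98.4, 39.9, 59.0)
  black [ 0.4579 -0.0072] (array([457.4,  -7.5]), 83.3, 25.5, 58.9)
blue (array([ 646.7, -252.3]), 104.0, 38.0, -87.6)
  black [ 0.6457 -0.2466] (array([ 642.3, -249.6]), 100.6, 37.0, 88.1)
weight (array([ 480.4, -182.6]), 44.0, 41.1, 89.7)
  black [ 0.4857 -0.1599] (array([ 486.5, -159.7]), 22.2, 3.9, -13.8)
```

View pics/crop.png

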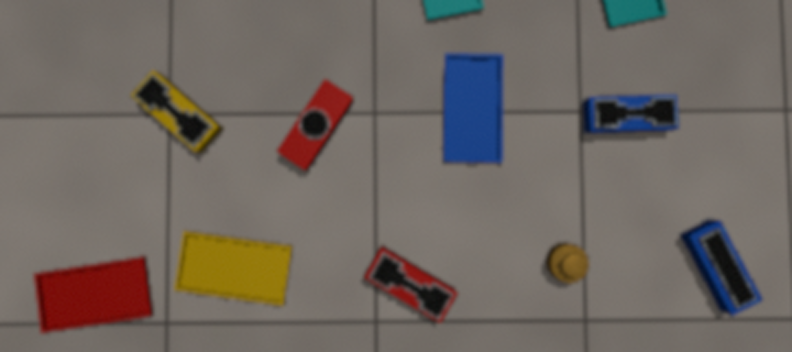

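The blue dumbbell is near (0.645, -0.250) with its long axis along y, and the red one near (0.458, -0.007). I'll start with yellow and hover over it to refine the pose with the wrist camera.

```bash
cat >> h.py <<'E'
def plan(xy,z,ang):
    s=arm.get_state();R=Ro.from_euler('xyz',s['ee_rot']).as_matrix()
    d=R.T@(np.array([*xy,z])-s['eef_pos']);cur=np.degrees(np.arctan2(R[1,0],R[0,0]))
    w=(ang-cur+180)%360-180
    print('t',round(s['t'],2),'pos',s['eef_pos'].round(4),'shift',d.round(4),'turn',round(-w,1),'yaw',round(cur,1),'q',s['q'].round(2),'w',round(s['width'],4),'F',s['force'].round(1))
E
python3 -c "
from h import *
plan((.652,.255),.2,138.5)"
```

```text
t 0.15 pos [0.2063 0.6423 0.2258] shift [ 0.2324 -0.5428  0.0262] turn 113.7 yaw -107.8 q [ 1.55  0.36  0.01 -0.   -1.22 -0.29] w 0.0874 F [-0.  -0.1 -0. ]
```

```bash
python3 -m handwheel '[[[0.07,0.232,-0.543,0.026,114],[0.07,0.232,-0.543,0.026,114],[0.07,0.232,-0.543,0.026,114],[0.07,0.232,-0.543,0.026,114],[0.07,0.232,-0.543,0.026,114],[0.07,0.232,-0.543,0.026,114],[0.07,0.232,-0.543,0.026,114],[0.07,0.232,-0.543,0.026,114],[0.07,0.232,-0.543,0.026,114],[0.07,0.232,-0.543,0.026,114],[0.07,0.232,-0.543,0.026,114],[0.07,0.232,-0.543,0.026,114],[0.07,0.232,-0.543,0.026,114],[0.07,0.232,-0.543,0.026,114],[0.07,0.232,-0.543,0.026,114],[0.07,0.232,-0.543,0.026,114],[0.07,0.232,-0.543,0.026,114],[0.07,0.232,-0.543,0.026,114],[0.07,0.232,-0.543,0.026,114],[0.07,0.232,-0.543,0.026,114]]]' 40
python3 - <<'E'
from h import *
plan((.652,.255),.2,138.5)
cv2.imwrite('pics/w1.png',grab_frame('wrist'))
E
```

```text
t: 1.82
eef_pos: [0.6519, 0.256, 0.2004]
ee_rot: [-3.141, 0.001, 2.416]
force: [0.0, 0.4, 0.1]
width: 0.0701
t 1.82 pos [0.6519 0.256  0.2004] shift [-0.0007 -0.0006  0.0004] turn -0.1 yaw 138.4 q [ 0.65  0.42  0.04  0.   -1.19 -1.38] w 0.0701 F [0.  0.4 0.1]
```

View pics/w1.png

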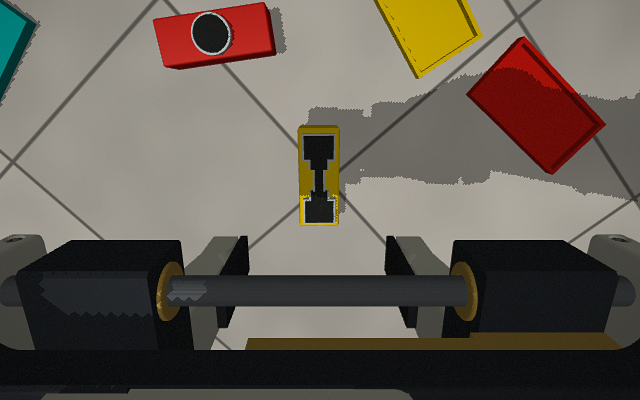

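The wrist view shows the yellow die at (319,177), upright and aligned with the jaws. I'll measure it in this view.

```bash
cat >> h.py <<'E'
def wmeas(img,s,col,box):
    c=cam('wrist',s);x0,y0,x1,y1=box
    g=cv2.cvtColor(img,cv2.COLOR_BGR2GRAY);f=np.zeros(g.shape,bool);f[y0:y1,x0:x1]=1
    m=mask(img,col).astype(bool)&f
    n,l,st,_=cv2.connectedComponentsWithStats(cv2.morphologyEx(m.astype(np.uint8),cv2.MORPH_CLOSE,np.ones((7,7))))
    k=1+st[1:,4].argmax();m=m&(l==k)
    ys,xs=np.nonzero(m);print('col z.034',rect(cast(c,np.c_[xs,ys],.034)))
    hull=cv2.convexHull(np.c_[xs,ys].astype(np.int32));h=np.zeros(g.shape,np.uint8);cv2.fillPoly(h,[hull],255)
    ys,xs=np.nonzero((g<60)&(h>0));P=cast(c,np.c_[xs,ys],.042);print('black z.042',P.mean(0).round(4),rect(P))
E
python3 - <<'E'
from h import *
s=arm.get_state();wmeas(cv2.imread('pics/w1.png'),s,'yellow',(280,110,360,235))
E
```

```text
col z.034 (array([651.2, 256.6]), 101.8, 39.4, 49.4)
black z.042 [0.6504 0.2562] (array([651.9, 257.9]), 85.5, 27.5, 48.3)
```

```bash
python3 -c "
from h import *
plan((.651,.2567),.015,138.8)"
```

```text
t 1.87 pos [0.6519 0.256  0.2005] shift [1.300e-03 1.000e-04 1.855e-01] turn -0.4 yaw 138.4 q [ 0.65  0.42  0.04  0.   -1.19 -1.38] w 0.0698 F [-0.8 -0.1 -0.9]
```

```bash
python3 -m handwheel '[[[0.07,0.001,0,0.04,0],[0.07,0.001,0,0.08,0],[0.07,0.001,0,0.115,0],[0.07,0.001,0,0.145,0],[0.07,0.001,0,0.165,0],[0.07,0.001,0,0.178,0],[0.07,0.001,0,0.1855,0],[0.07,0.001,0,0.1855,0],[0.0,0.001,0,0.1855,0],[0.0,0.001,0,0.1855,0],[0.0,0.001,0,0.1855,0],[0.0,0.001,0,0.1855,0],[0.0,0.001,0,0.1855,0],[0.0,0.001,0,0.1855,0],[0.0,0.001,0,0.1855,0],[0.0,0.001,0,0.1855,0],[0.0,0.001,0,0.1855,0]]]' 40
python3 -c "
from h import *
plan((.4755,.194),.12,172)"
```

```text
t: 3.28
eef_pos: [0.6515, 0.2567, 0.0158]
ee_rot: [3.142, 0.001, 2.415]
force: [-2.6, 0.6, 5.6]
width: 0.0397
t 3.28 pos [0.6515 0.2567 0.0158] shift [ 0.0898 -0.1637 -0.1043] turn -33.6 yaw 138.4 q [ 0.65  0.58 -0.15  0.   -0.84 -1.38] w 0.0397 F [-2.6  0.6  5.6]
```

```bash
python3 -m handwheel '[[[0,0,0,-0.01,0],[0,0,0,-0.03,0],[0,0,0,-0.055,0],[0,0,0,-0.08,0],[0,0.008,-0.014,-0.104,-3],[0,0.02,-0.036,-0.104,-7],[0,0.033,-0.06,-0.104,-12],[0,0.046,-0.084,-0.104,-17],[0,0.059,-0.108,-0.104,-22],[0,0.072,-0.131,-0.104,-27],[0,0.082,-0.15,-0.104,-31],[0,0.088,-0.16,-0.104,-33],[0,0.09,-0.164,-0.104,-33.6],[0,0.09,-0.164,-0.104,-33.6],[0,0.09,-0.164,-0.104,-33.6]]]' 40
python3 - <<'E'
from h import *
plan((.4755,.194),.019,172)
cv2.imwrite('pics/w2.png',grab_frame('wrist'));cv2.imwrite('pics/t2.png',grab_frame('top')[140:300,140:500])
E
```

```text
t: 4.53
eef_pos: [0.4761, 0.1946, 0.1202]
ee_rot: [3.141, 0.002, 3.001]
force: [-0.8, 0.7, -3.2]
width: 0.0396
t 4.53 pos [0.4761 0.1946 0.1202] shift [ 0.0007 -0.0007  0.1012] turn -0.1 yaw 171.9 q [ 0.77  0.19 -0.49  0.   -0.89 -0.91] w 0.0396 F [-0.8  0.7 -3.2]
```

View pics/w2.png

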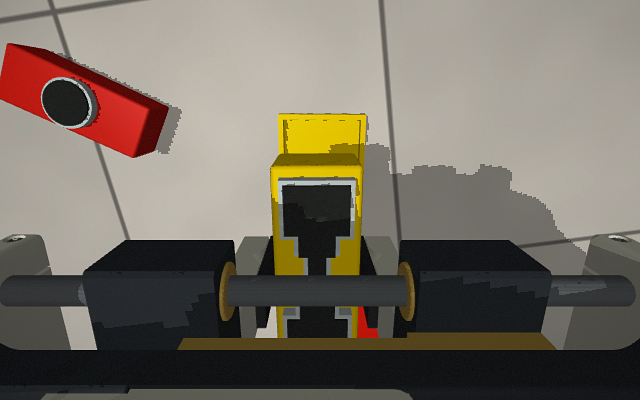

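View pics/t2.png

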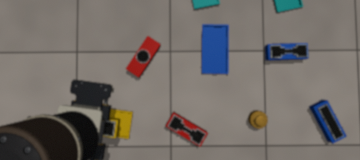

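The yellow die is held level. The tray's far rim shows corners at about (279,115) and (367,115), so I'll cast those to check the lateral alignment.

Run:
```python
from h import *
s=arm.get_state();c=cam('wrist',s);img=cv2.imread('pics/w2.png')
P=cast(c,[(279,115),(367,115)],.012);print(P, P.mean(0),np.degrees(np.arctan2(*(P[1]-P[0])[::-1])),np.linalg.norm(P[1]-P[0]))
a=np.radians(81.9)
m=mask(img,'yellow')
for r in (115,118,125,135,145): 
    xs=np.nonzero(m[r,250:400])[0]+250;print(r,xs.min(),xs.max())
u=np.array([np.cos(a),np.sin(a)]);mid=P.mean(0)
print('tray centre', mid+u*.063, mid-u*.063)
print('die cast', cast(c,[(271,165),(362,165)],.12+.019))
```

```text
[[0.4964575  0.12781838]
 [0.42946012 0.13735761]] [0.46295881 0.132588  ] 171.89656529901492 0.0676730817144657
115 278 365
118 278 365
125 278 365
135 278 364
145 279 364
tray centre [0.47183559 0.19495949] [0.45408203 0.07021651]
die cast [[0.48853455 0.1428866 ]
 [0.45065831 0.14826888]]
```

```bash
python3 -m handwheel '[[[0,0.003,0,0.02,0],[0,0.003,0,0.045,0],[0,0.003,0,0.065,0],[0,0.003,0,0.08,0],[0,0.003,0,0.088,0],[0,0.003,0,0.093,0],[0,0.003,0,0.096,0],[0,0.003,0,0.098,0],[0,0.003,0,0.0995,0],[0,0.003,0,0.1,0],[0,0.003,0,0.1,0]]]'
```

```text
t: 5.55
eef_pos: [0.4736, 0.1951, 0.0202]
ee_rot: [3.141, 0.002, 3.001]
force: [-0.2, -0.4, -2.5]
width: 0.0394
```

```bash
python3 -m handwheel '[[[0,0,0,0.0005,0],[0,0,0,0.001,0],[0,0,0,0.001,0]]]'
```

```text
t: 5.8
eef_pos: [0.4739, 0.1954, 0.0198]
ee_rot: [3.14, 0.003, 3.001]
force: [-1.0, 0.7, 2.7]
width: 0.0395
```

```bash
python3 -m handwheel '[[[0.045,0,0,0,0],[0.05,0,0,0,0],[0.06,0,0,0,0],[0.065,0,0,0,0],[0.065,0,0,0,0],[0.065,0,0,-0.01,0],[0.065,0,0,-0.03,0],[0.065,0,0,-0.06,0],[0.065,0,0,-0.1,0],[0.065,0,0,-0.14,0],[0.065,0,0,-0.18,0],[0.065,0,0,-0.18,0],[0.065,0,0,-0.18,0]]]'
python3 - <<'E'
from h import *
plan((.458,-.0075),.2,149)
cv2.imwrite('pics/w3.png',grab_frame('wrist'))
E
```

```text
t: 6.88
eef_pos: [0.4745, 0.1962, 0.2035]
ee_rot: [3.135, 0.007, 3.001]
force: [1.2, 0.4, -1.0]
width: 0.0651
t 6.88 pos [0.4745 0.1962 0.2035] shift [-0.0121 -0.204   0.0023] turn 23.0 yaw 172.0 q [ 0.78  0.1  -0.38  0.   -1.08 -0.92] w 0.0651 F [ 1.2  0.4 -1. ]
```

View pics/w3.png

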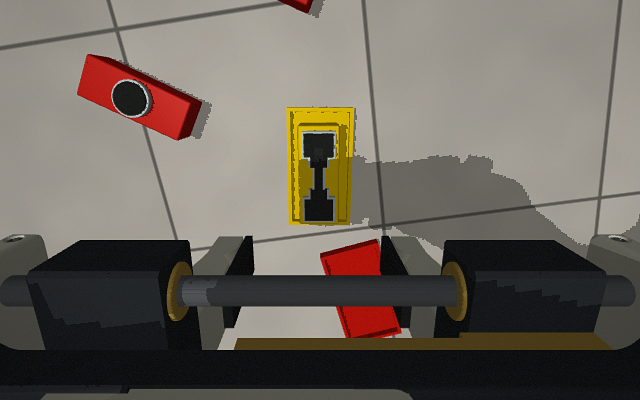

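Yellow appears to sit in its tray. I'll check the offsets.

Run:
```python
from h import *
s=arm.get_state();c=cam('wrist',s);img=cv2.imread('pics/w3.png')
m=mask(img,'yellow');m[:95]=0;m[235:]=0;ys,xs=np.nonzero(m);print('tray',rect(cast(c,np.c_[xs,ys],.012)))
g=cv2.cvtColor(img,cv2.COLOR_BGR2GRAY);f=np.zeros_like(g);f[125:226,296:342]=1
ys,xs=np.nonzero((g<50)&(f>0));print('black',rect(cast(c,np.c_[xs,ys],.046)),xs.min(),xs.max(),ys.min(),ys.max())
```

```text
tray (array([471.4, 192.3]), 125.3, 67.7, 81.6)
black (array([472.8, 194.7]), 84.4, 27.0, 82.0) 304 333 134 220
```

Yellow is centred within about 3 mm. Next is red.

```bash
python3 -m handwheel '[[[0.07,-0.012,-0.204,0.003,23],[0.07,-0.012,-0.204,0.003,23],[0.07,-0.012,-0.204,0.003,23],[0.07,-0.012,-0.204,0.003,23],[0.07,-0.012,-0.204,0.003,23],[0.07,-0.012,-0.204,0.003,23],[0.07,-0.012,-0.204,0.003,23],[0.07,-0.012,-0.204,0.003,23],[0.07,-0.012,-0.204,0.003,23],[0.07,-0.012,-0.204,0.003,23]]]'
python3 - <<'E'
from h import *
plan((.458,-.0075),.015,149)
s=arm.get_state();i=grab_frame('wrist');cv2.imwrite('pics/w4.png',i)
wmeas(i,s,'red',(270,110,370,235))
E
```

```text
t: 7.77
eef_pos: [0.4568, -0.0073, 0.1973]
ee_rot: [3.137, 0.002, 2.601]
force: [-0.1, -0.2, 0.3]
width: 0.0699
t 7.77 pos [ 0.4568 -0.0073  0.1973] shift [-0.0008 -0.0003  0.1823] turn 0.0 yaw 149.0 q [ 0.42  0.01 -0.49 -0.   -1.06 -0.96] w 0.0699 F [-0.1 -0.2  0.3]
col z.034 (array([454.7,  -9. ]), 100.9, 39.6, 59.0)
black z.042 [ 0.4518 -0.0124] (array([453.4, -11. ]), 97.3, 38.4, 59.0)
```

View pics/w4.png

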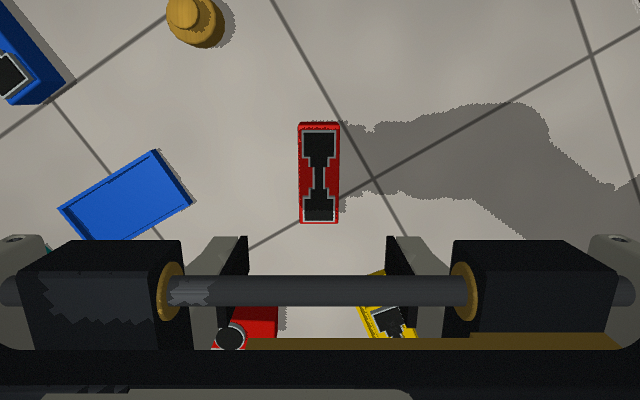

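```bash
python3 -m handwheel '[[[0.07,0.0005,-0.001,0.04,0],[0.07,0.0005,-0.001,0.08,0],[0.07,0.0005,-0.001,0.115,0],[0.07,0.0005,-0.001,0.145,0],[0.07,0.0005,-0.001,0.165,0],[0.07,0.0005,-0.001,0.176,0],[0.07,0.0005,-0.001,0.182,0],[0.07,0.0005,-0.001,0.182,0],[0.0,0.0005,-0.001,0.182,0],[0.0,0.0005,-0.001,0.182,0],[0.0,0.0005,-0.001,0.182,0],[0.0,0.0005,-0.001,0.182,0],[0.0,0.0005,-0.001,0.182,0],[0.0,0.0005,-0.001,0.182,0],[0.0,0.0005,-0.001,0.182,0],[0.0,0.0005,-0.001,0.182,0],[0.0,0.0005,-0.001,0.182,0]]]' 40
python3 -c "
from h import *
plan((.446,.352),.12,188.4)"
```

```text
t: 9.23
eef_pos: [0.4568, -0.0072, 0.0159]
ee_rot: [3.137, 0.002, 2.601]
force: [-2.7, 0.9, 6.9]
width: 0.0393
t 9.23 pos [ 0.4568 -0.0072  0.0159] shift [ 0.1938  0.303  -0.103 ] turn -39.4 yaw 149.0 q [ 0.42  0.26 -0.72 -0.   -0.58 -0.96] w 0.0393 F [-2.7  0.9  6.9]
```

```bash
python3 -m handwheel '[[[0,0,0,-0.01,0],[0,0,0,-0.03,0],[0,0,0,-0.055,0],[0,0,0,-0.08,0],[0,0.006,0.009,-0.104,-1],[0,0.017,0.027,-0.104,-4],[0,0.034,0.053,-0.104,-7],[0,0.053,0.083,-0.104,-11],[0,0.072,0.113,-0.104,-15],[0,0.091,0.142,-0.104,-19],[0,0.11,0.172,-0.104,-22],[0,0.129,0.202,-0.104,-26],[0,0.148,0.232,-0.104,-30],[0,0.167,0.261,-0.104,-34],[0,0.18,0.282,-0.104,-37],[0,0.19,0.297,-0.104,-39],[0,0.194,0.303,-0.104,-39.4],[0,0.194,0.303,-0.104,-39.4],[0,0.194,0.303,-0.104,-39.4]]]' 40
python3 - <<'E'
from h import *
plan((.446,.352),.0198,188.4)
cv2.imwrite('pics/w5.png',grab_frame('wrist'))
E
```

```text
t: 10.82
eef_pos: [0.4454, 0.3511, 0.1205]
ee_rot: [3.14, 0.004, -2.996]
force: [0.1, -0.5, -2.2]
width: 0.0397
t 10.82 pos [0.4454 0.3511 0.1205] shift [-0.0003  0.0006  0.1007] turn -0.0 yaw -171.6 q [ 1.01  0.27 -0.38  0.   -0.92 -0.87] w 0.0397 F [ 0.1 -0.5 -2.2]
```

View pics/w5.png

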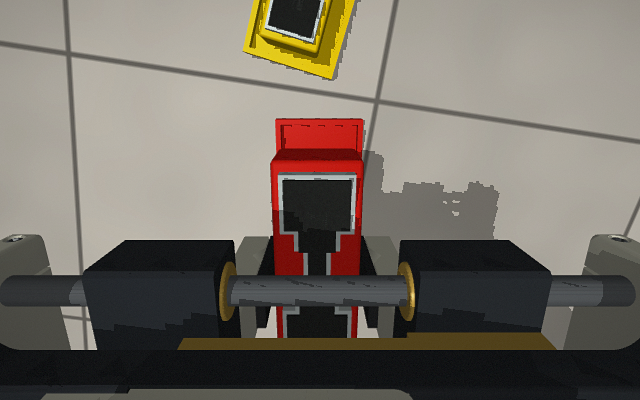

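The tray's far rim spans cols 276–363 at row 119, and the die's far top edge spans 271–362 at about row 161.

Run:
```python
from h import *
s=arm.get_state();c=cam('wrist',s)
P=cast(c,[(276,119.5),(363.5,119.5)],.012);u=np.array([np.cos(np.radians(98.4)),np.sin(np.radians(98.4))])
print(P,np.linalg.norm(P[1]-P[0]),'tray',P.mean(0)+.063*u)
D=cast(c,[(271,161),(362,161)],s['eef_pos'][2]+.018);print('die',D.mean(0)+.05*u,s['eef_pos'])
```

```text
[[0.48608959 0.29636006]
 [0.41907656 0.28655465]] 0.06772660250457418 tray [0.44337984 0.35378151]
die [0.44592182 0.34978918] [0.44553652 0.35071463 0.12061748]
```

```bash
python3 -m handwheel '[[[0,0.001,0.002,0.02,0],[0,0.001,0.002,0.045,0],[0,0.001,0.002,0.065,0],[0,0.001,0.002,0.08,0],[0,0.001,0.002,0.088,0],[0,0.001,0.002,0.093,0],[0,0.001,0.002,0.096,0],[0,0.001,0.002,0.098,0],[0,0.001,0.002,0.0995,0],[0,0.001,0.002,0.1005,0],[0,0.001,0.002,0.1005,0]]]'
```

```text
t: 11.78
eef_pos: [0.4448, 0.353, 0.0205]
ee_rot: [3.139, 0.004, -2.996]
force: [-0.6, -0.9, -1.9]
width: 0.0397
```

```bash
python3 -m handwheel '[[[0,0,0,0.0005,0],[0,0,0,0.001,0],[0,0,0,0.001,0]]]'
```

```text
t: 12.03
eef_pos: [0.445, 0.3533, 0.02]
ee_rot: [3.139, 0.005, -2.996]
force: [0.1, 0.3, 0.9]
width: 0.0396
```

```bash
python3 -m handwheel '[[[0,0,0,0.0005,0],[0,0,0,0.0005,0]]]'
```

```text
t: 12.2
eef_pos: [0.445, 0.3533, 0.02]
ee_rot: [3.139, 0.005, -2.996]
force: [-2.4, -1.0, 4.2]
width: 0.0395
```

```bash
python3 -m handwheel '[[[0.045,0,0,0,0],[0.05,0,0,0,0],[0.06,0,0,0,0],[0.065,0,0,0,0],[0.065,0,0,0,0],[0.065,0,0,-0.01,0],[0.065,0,0,-0.03,0],[0.065,0,0,-0.06,0],[0.065,0,0,-0.1,0],[0.065,0,0,-0.14,0],[0.065,0,0,-0.18,0],[0.065,0,0,-0.18,0],[0.065,0,0,-0.18,0]]]'
python3 - <<'E'
from h import *
plan((.645,-.251),.2,182)
s=arm.get_state();c=cam('wrist',s);img=grab_frame('wrist');cv2.imwrite('pics/w6.png',img)
m=mask(img,'red');m[:95]=0;m[235:]=0;m[:,:260]=0;m[:,380:]=0;ys,xs=np.nonzero(m);print('tray',rect(cast(c,np.c_[xs,ys],.012)))
g=cv2.cvtColor(img,cv2.COLOR_BGR2GRAY);f=np.zeros_like(g);f[125:226,298:340]=1
ys,xs=np.nonzero((g<45)&(f>0));print('black',rect(cast(c,np.c_[xs,ys],.046)),xs.min(),xs.max(),ys.min(),ys.max())
E
```

```text
t: 13.28
eef_pos: [0.445, 0.3539, 0.2039]
ee_rot: [3.134, 0.01, -2.995]
force: [0.1, -0.2, -1.0]
width: 0.0648
t 13.28 pos [0.445  0.3539 0.2039] shift [-1.097e-01 -6.276e-01  3.000e-04] turn 6.4 yaw -171.6 q [ 1.02  0.19 -0.27  0.   -1.09 -0.87] w 0.0648 F [ 0.1 -0.2 -1. ]
tray (array([444. , 354.2]), 125.5, 68.3, -81.6)
black (array([446.1, 353.3]), 98.7, 41.1, -80.6) 298 339 125 225
```

View pics/w6.png

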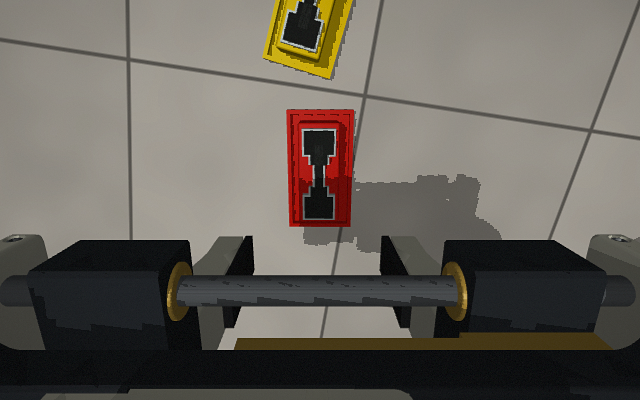

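Red is in its tray and centred. Next is blue.

```bash
python3 -m handwheel '[[[0.07,-0.11,-0.628,0,6.4],[0.07,-0.11,-0.628,0,6.4],[0.07,-0.11,-0.628,0,6.4],[0.07,-0.11,-0.628,0,6.4],[0.07,-0.11,-0.628,0,6.4],[0.07,-0.11,-0.628,0,6.4],[0.07,-0.11,-0.628,0,6.4],[0.07,-0.11,-0.628,0,6.4],[0.07,-0.11,-0.628,0,6.4],[0.07,-0.11,-0.628,0,6.4],[0.07,-0.11,-0.628,0,6.4],[0.07,-0.11,-0.628,0,6.4],[0.07,-0.11,-0.628,0,6.4],[0.07,-0.11,-0.628,0,6.4],[0.07,-0.11,-0.628,0,6.4],[0.07,-0.11,-0.628,0,6.4],[0.07,-0.11,-0.628,0,6.4],[0.07,-0.11,-0.628,0,6.4],[0.07,-0.11,-0.628,0,6.4],[0.07,-0.11,-0.628,0,6.4]]]'
python3 - <<'E'
from h import *
plan((.645,-.251),.015,182)
s=arm.get_state();print(s['ee_rot']);i=grab_frame('wrist');cv2.imwrite('pics/w7.png',i)
wmeas(i,s,'blue',(270,110,370,235))
E
```

```text
t: 15.0
eef_pos: [0.6439, -0.2512, 0.1989]
ee_rot: [3.136, 0.005, -3.106]
force: [-0.1, 0.5, 0.1]
width: 0.0697
t 15.0 pos [ 0.6439 -0.2512  0.1989] shift [-1.000e-04 -9.000e-04  1.839e-01] turn 0.0 yaw -178.0 q [-0.09  0.4   0.01 -0.01 -1.18  0.13] w 0.0697 F [-0.1  0.5  0.1]
[ 3.13552108  0.0054467  -3.10631292]
col z.034 (array([ 645.9, -262.2]), 100.4, 39.6, -88.8)
black z.042 [ 0.6451 -0.2605] (array([ 645.4, -263.9]), 98.0, 37.7, -89.0)
```

View pics/w7.png

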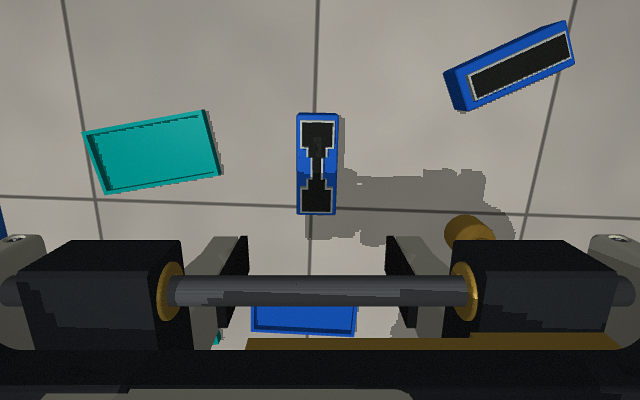

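The blue die is at (317,164), about 10 mm further along -y than the top estimate, so the wrist measurement governs.

```bash
python3 -m handwheel '[[[0.07,-0.0015,-0.0095,0.03,1],[0.07,-0.0015,-0.0095,0.07,1],[0.07,-0.0015,-0.0095,0.11,1],[0.07,-0.0015,-0.0095,0.145,1],[0.07,-0.0015,-0.0095,0.165,1],[0.07,-0.0015,-0.0095,0.177,1],[0.07,-0.0015,-0.0095,0.184,1],[0.07,-0.0015,-0.0095,0.184,1],[0.0,-0.0015,-0.0095,0.184,1],[0.0,-0.0015,-0.0095,0.184,1],[0.0,-0.0015,-0.0095,0.184,1],[0.0,-0.0015,-0.0095,0.184,1],[0.0,-0.0015,-0.0095,0.184,1],[0.0,-0.0015,-0.0095,0.184,1],[0.0,-0.0015,-0.0095,0.184,1],[0.0,-0.0015,-0.0095,0.184,1],[0.0,-0.0015,-0.0095,0.184,1]]]' 40
python3 -c "
from h import *
plan((.656,-.0815),.12,179.3)
c=cam('top');img=cv2.imread('pics/top0.png');m=mask(img,'blue')
n,l,st,_=cv2.connectedComponentsWithStats(m);k=l[190,355];ys,xs=np.nonzero(l==k);print(rect(cast(c,np.c_[xs,ys],.012)))
"
```

```text
t: 16.47
eef_pos: [0.647, -0.2596, 0.0161]
ee_rot: [3.136, 0.006, -3.123]
force: [-2.2, 0.4, 6.2]
width: 0.0394
t 16.47 pos [ 0.647  -0.2596  0.0161] shift [-0.0129  0.1785 -0.1028] turn 1.7 yaw -179.0 q [-0.11  0.57 -0.16 -0.01 -0.83  0.13] w 0.0394 F [-2.2  0.4  6.2]
(array([656.4, -81.5]), 122.6, 63.8, -0.7)
```

The blue tray's long axis lies along x, so the jaws must end along y, which means a tool turn of about +92°.

```bash
python3 -m handwheel '[[[0,0,0,-0.01,0],[0,0,0,-0.03,0],[0,0,0,-0.055,0],[0,0,0,-0.08,0],[0,-0.001,0.012,-0.104,4],[0,-0.002,0.024,-0.104,10],[0,-0.003,0.037,-0.104,16],[0,-0.004,0.05,-0.104,22],[0,-0.005,0.063,-0.104,29],[0,-0.006,0.077,-0.104,36],[0,-0.007,0.091,-0.104,43],[0,-0.008,0.105,-0.104,50],[0,-0.009,0.119,-0.104,57],[0,-0.01,0.133,-0.104,64],[0,-0.011,0.147,-0.104,71],[0,-0.012,0.161,-0.104,78],[0,-0.0125,0.171,-0.104,84],[0,-0.013,0.177,-0.104,89],[0,-0.013,0.1785,-0.104,91.7],[0,-0.013,0.1785,-0.104,91.7]]]' 40
python3 - <<'E'
from h import *
plan((.656,-.0815),.12,89.3)
cv2.imwrite('pics/w8.png',grab_frame('wrist'))
E
```

```text
t: 18.13
eef_pos: [0.656, -0.0808, 0.1214]
ee_rot: [3.136, -0.006, 1.558]
force: [-0.2, -1.7, -3.4]
width: 0.0394
t 18.13 pos [ 0.656  -0.0808  0.1214] shift [-0.0007 -0.      0.0014] turn -0.0 yaw 89.3 q [ 0.17  0.41 -0.16 -0.01 -0.99 -1.75] w 0.0394 F [-0.2 -1.7 -3.4]
```

View pics/w8.png

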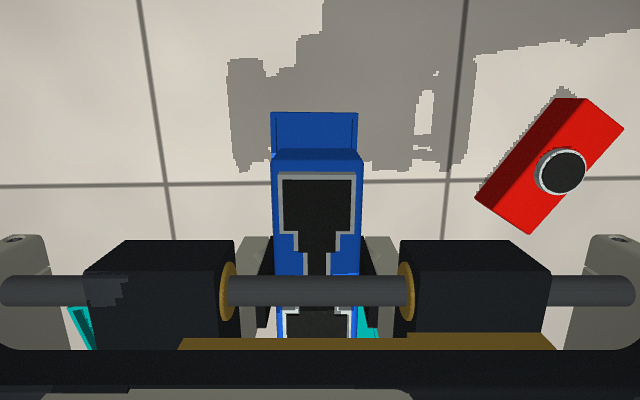

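The tray's far rim spans cols 270–358 at row 112, and the die's far top edge spans 271–363 at about row 161.

Run:
```python
from h import *
s=arm.get_state();c=cam('wrist',s)
P=cast(c,[(270,112),(358.3,112)],.012);e=(P[1]-P[0]);e/=np.linalg.norm(e);n=np.array([e[1],-e[0]])
T=P.mean(0);n=n if np.dot(s['eef_pos'][:2]-T,n)>0 else -n
print(P,np.linalg.norm(P[1]-P[0]),np.degrees(np.arctan2(e[1],e[0])),'tray',T+.063*n)
D=cast(c,[(271,161),(362.5,161)],s['eef_pos'][2]+.018);print('die',D.mean(0)+.05*n)
t=T+.063*n; plan(t,.0201,89.3); plan((t+[.6564,-.0815])/2,.0201,89.3)
```

```text
[[ 0.59140866 -0.11579422]
 [ 0.59215101 -0.0477498 ]] 0.0680484664438511 89.37494406878109 tray [ 0.65477608 -0.08245928]
die [ 0.65537046 -0.0813046 ]
t 18.18 pos [ 0.656  -0.0812  0.1214] shift [-0.0019 -0.0018  0.1013] turn 0.1 yaw 89.4 q [ 0.17  0.41 -0.16 -0.01 -0.99 -1.75] w 0.0395 F [-0.5 -0.  -2.1]
t 18.18 pos [ 0.656  -0.0812  0.1214] shift [-0.0014 -0.001   0.1013] turn 0.1 yaw 89.4 q [ 0.17  0.41 -0.16 -0.01 -0.99 -1.75] w 0.0395 F [-0.5 -0.  -2.1]
```

```bash
python3 -m handwheel '[[[0,-0.001,-0.001,0.02,0],[0,-0.001,-0.001,0.045,0],[0,-0.001,-0.001,0.065,0],[0,-0.001,-0.001,0.08,0],[0,-0.001,-0.001,0.088,0],[0,-0.001,-0.001,0.093,0],[0,-0.001,-0.001,0.096,0],[0,-0.001,-0.001,0.098,0],[0,-0.001,-0.001,0.1,0],[0,-0.001,-0.001,0.101,0],[0,-0.001,-0.001,0.101,0]]]'
```

```text
t: 19.1
eef_pos: [0.6559, -0.0815, 0.0208]
ee_rot: [3.135, -0.006, 1.561]
force: [-1.0, 0.1, -3.0]
width: 0.0397
```

```bash
python3 -m handwheel '[[[0,0,0,0.0005,0],[0,0,0,0.001,0],[0,0,0,0.001,0]]]'
```

```text
t: 19.35
eef_pos: [0.6562, -0.0815, 0.0203]
ee_rot: [3.134, -0.006, 1.561]
force: [-0.0, -0.2, -1.2]
width: 0.0394
```

```bash
python3 -m handwheel '[[[0,0,0,0.0005,0],[0,0,0,0.001,0],[0,0,0,0.001,0]]]'
```

```text
t: 19.6
eef_pos: [0.6562, -0.0814, 0.0202]
ee_rot: [3.134, -0.006, 1.562]
force: [-3.1, 1.6, 7.0]
width: 0.0393
```

Contact shows +7 N, so I'll release.

```bash
python3 -m handwheel '[[[0.045,0,0,0,0],[0.05,0,0,0,0],[0.06,0,0,0,0],[0.065,0,0,0,0],[0.065,0,0,0,0],[0.065,0,0,-0.01,0],[0.065,0,0,-0.03,0],[0.065,0,0,-0.06,0],[0.065,0,0,-0.1,0],[0.065,0,0,-0.14,0],[0.065,0,0,-0.18,0],[0.065,0,0,-0.18,0],[0.065,0,0,-0.18,0]]]'
python3 - <<'E'
from h import *
s=arm.get_state();c=cam('wrist',s);img=grab_frame('wrist');cv2.imwrite('pics/w9.png',img);print(s['t'])
m=mask(img,'blue');m[:90]=0;m[238:]=0;m[:,:260]=0;m[:,380:]=0;ys,xs=np.nonzero(m);print('tray',rect(cast(c,np.c_[xs,ys],.012)))
plan((.55,.45),.2,89)
E
```

```text
t: 20.68
eef_pos: [0.6564, -0.0825, 0.2046]
ee_rot: [3.127, -0.007, 1.562]
force: [-0.5, -0.3, -0.5]
width: 0.065
20.6833
tray (array([655.2, -83. ]), 126.5, 68.2, -1.2)
t 20.73 pos [ 0.6551 -0.0824  0.2021] shift [ 0.5314 -0.1102  0.0045] turn 0.5 yaw 89.5 q [ 0.17  0.34 -0.06 -0.01 -1.15 -1.74] w 0.0649 F [-0.  -0.6 -1.2]
```

View pics/w9.png

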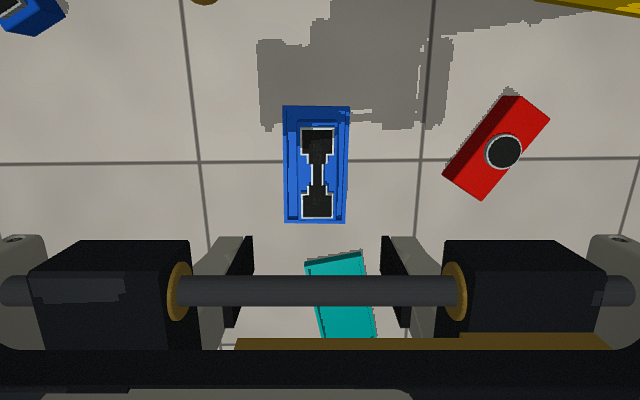

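Blue lies in its tray, around (317,172). I'll move the arm clear and check from the top camera.

```bash
python3 -m handwheel '[[[0.065,0.65,-0.35,-0.03,0],[0.065,0.65,-0.35,-0.03,0],[0.065,0.65,-0.35,-0.03,0],[0.065,0.65,-0.35,-0.03,0],[0.065,0.65,-0.35,-0.03,0],[0.065,0.65,-0.35,-0.03,0],[0.065,0.65,-0.35,-0.03,0],[0.065,0.65,-0.35,-0.03,0],[0.065,0.65,-0.35,-0.03,0],[0.065,0.65,-0.35,-0.03,0],[0.065,0.65,-0.35,-0.03,0],[0.065,0.65,-0.35,-0.03,0],[0.065,0.65,-0.35,-0.03,0],[0.065,0.65,-0.35,-0.03,0],[0.065,0.65,-0.35,-0.03,0],[0.065,0.65,-0.35,-0.03,0],[0.065,0.65,-0.35,-0.03,0],[0.065,0.65,-0.35,-0.03,0],[0.065,0.65,-0.35,-0.03,0],[0.065,0.65,-0.35,-0.03,0]]]'
python3 - <<'E'
from h import *
i=grab_frame('top');cv2.imwrite('pics/top_end.png',i)
sc=grab_frame('scene');cv2.imwrite('pics/sc_end.png',cv2.resize(sc[120:300,140:420],None,fx=2.8,fy=2.8))
a=cv2.imread('pics/top0.png')
d=cv2.absdiff(a,i).max(2)
for n,(x,y) in dict(round=(283,197),strip=(467,261),weight=(398,259)).items(): print(n,d[y-25:y+25,x-25:x+25].max(), (d[y-25:y+25,x-25:x+25]>40).sum())
E
```

```text
t: 22.4
eef_pos: [0.3094, 0.5713, 0.2304]
ee_rot: [3.132, -0.003, 1.564]
force: [0.0, -0.4, -0.8]
width: 0.0652
round 5 0
strip 5 0
weight 3 0
```

View pics/top_end.png

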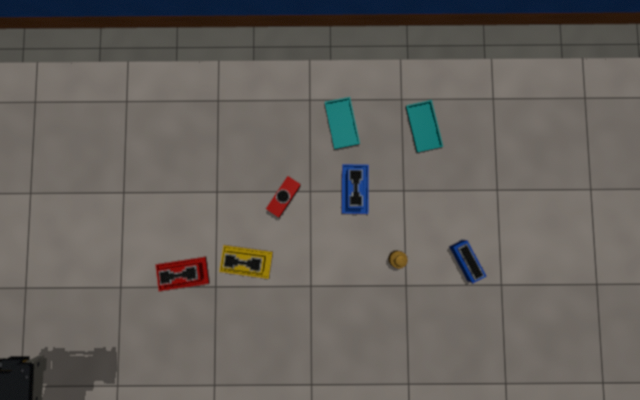

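View pics/sc_end.png

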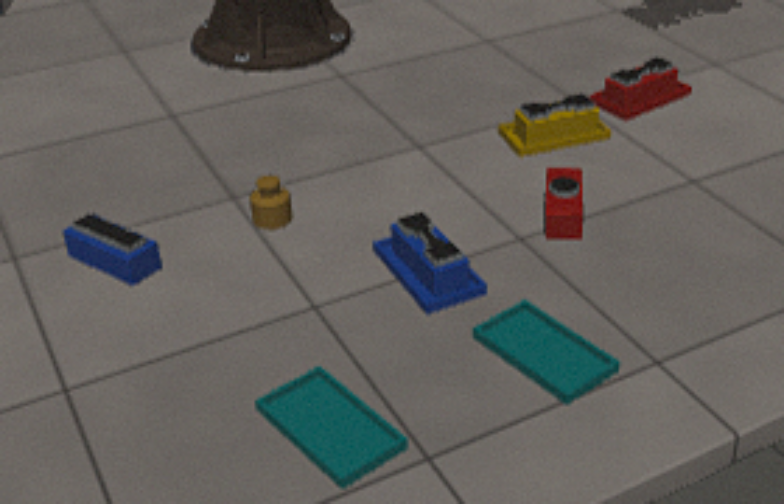

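Both views show the three dies lying flat in their own trays, at (183,274) red, (247,262) yellow and (355,189) blue in the top view. The bystanders have not moved, so I'm handing the job in.

```bash
python3 -c "
from station import arm
print(arm.job_done(), arm.get_state()['t'])"
```

```text
the job is handed in; nothing more can be done
the job is handed in; nothing more can be done
```

The three dumbbell dies (yellow, red, then blue) are each in the tray of their own colour. They lie flat on the floor inside the rim, blade up. I lowered each one to light contact of 3–7 N before opening the fingers, and handed the job in about 22 s into the 83 s allowed.

**Last checks:**
- The final top and scene pictures show all three dies seated in their trays.
- The wrist view measured the yellow die about 3 mm from its tray's centre. The red and blue dies were judged central by eye, because my measuring box clipped red's dark shape and I did not measure blue after release.
- The round die, strip die and brass weight are unchanged between the first and last top images.

**Disagreement:** the first top-view estimate for the blue die was off by about 10 mm from the wrist view. I used the wrist measurement, and the grasp was good. No check failed.

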